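# Hold a sample slide flush on a tilted reading stage

## Task

Lift the clear dust cover off the tilting stage and stand it upright on the bench, clear of the stage. Then pick up the glass slide by its grip post, tilt it to match the slope of the stage plate and hold it flat on the plate, centred over the dark window with its long side along the window's. Finish while still gripping the post and pressing the slide gently but firmly against the plate (a few newtons; it is glass), and leave the other things on the bench alone.

Things in the scene. Friction and masses are not known exactly. Their poses are not given: they have to be found in the camera images.
- stage: Tilting stage, fixed: grey foot 96 (x) by 112 (y) by 12 mm with cheeks at y = +-53 mm (6 mm thick, top 56 mm up) that carry a plate. Origin: centre of the foot's underside, z up. The plate turns about a level line along y, 55 mm above the origin; its slope (14 to 32 degrees, differs from run to run) is clamped. It leans to +x (low edge there).
- stage_face (a point): Centre of the upper face of the stage's aluminium plate (64 mm in x by 98 mm in y), 4 mm off the turning line. z: outward normal of the sloped face; y: level, along the long side; x: down the slope. A dark window, 12 mm (x) by 56 mm (y), level with the face, is centred here. The plate is sprung: pressed along -z it starts to give at about 1.7 N, then 1.5 N per mm, at most 8 mm, keeping its slope; this point moves with it.
- cover: Loose clear-plastic dust cover, a box open underneath, 130 (x) by 136 (y) by 100 mm, walls 4 mm, standing on the bench over the stage; 0.18 to 0.28 kg. On the middle of its top a black square pull, 24 by 24 mm, from 100 to 136 mm up. Origin: centre of the open underside; z up. The stage inside is up to 79 mm tall, with about 5 to 13 mm clear at the sides: lift straight up.
- slide: Glass slide 26 (x) by 76 (y) by 3 mm, flat on the bench; on its top an aluminium holder 22 by 50 by 5 mm and, in the middle, a grey square grip post 14 by 14 mm, from 8 to 44 mm above the underside. About 0.06 kg. Origin: centre of the glass underside, the face that goes on the stage plate. z: up the post; y: long side; either way round will do.
- media_bottle: Bystander: glass bottle with orange cap, 72 mm in diameter, 150 mm tall; origin at the centre of its underside.
- reagent_jar: Bystander: small amber jar, 56 mm in diameter, 75 mm tall; origin at the centre of its underside.
- tube_rack: Bystander: blue tube rack 70 (x) by 160 (y) mm, 55 mm tall with its tubes; origin at the centre of its underside.
Not all that is in view belongs to the job. What is shaped like the slide but orange or red is not meant.

How it is judged:
On the way, in this order (a step that is already met when the one before it is completed fails the run):
1. the cover is lifted clear of the stage in the gripper (height (world z) of cover above 0.085 m and contact force between the fingers and cover above 0.5 N), for 0.1 s.
2. the cover stands upright on the bench, clear of the stage and let go (height (world z) of cover below 0.006 m and angle between cover's own z axis and vertical below 0.08 rad and horizontal distance between cover and stage above 0.11 m and linear speed of cover below 0.03 m/s and contact force between the fingers and cover below 0.2 N and contact force between cover and stage below 0.1 N), for 0.2 s.
3. the slide is lifted in the gripper (height (world z) of slide above 0.04 m and contact force between the fingers and slide above 0.5 N), for 0.1 s.
At the end, for the whole second after the job is handed in: Slide in the fingers, still, pressed on the plate with 2-30 N, flush (0.05 rad, 2.5 mm), centred on the window (7 mm across, 10 mm along, 0.12 rad). Cover upright on the bench (6 mm, 0.08 rad), let go, over 110 mm from the stage, not touching it. Bystanders within 20 mm of their starts (all of step 2 and angle between the z axis of slide and the z axis of stage_face, either way round below 0.05 rad and angle between the x axis of slide and the x axis of stage_face, either way round below 0.12 rad and x of slide in the frame of stage_face between -0.007 and 0.007 m and y of slide in the frame of stage_face between -0.01 and 0.01 m and z of slide in the frame of stage_face between -0.0025 and 0.0025 m and contact force between slide and stage between 2 and 30 N and contact force between the fingers and slide above 2 N and linear speed of slide below 0.01 m/s and distance of each of media_bottle, reagent_jar, tube_rack from where it was at the start of the episode below 0.02 m); the arm keeps its last pose, push and grip.
It fails at once if the glass is pressed with more than 45 N on the stage (contact force between slide and stage above 45 N).
It fails at once if a bystander is moved by more than 20 mm or tipped (distance of any of media_bottle, reagent_jar, tube_rack from where it was at the start of the episode above 0.02 m or angle between any of media_bottle, reagent_jar, tube_rack's own z axis and vertical above 0.3 rad).
It also fails if it takes over 67 s, if anything falls off the work surface, if the arm or the gripper's body presses on something with over 40 N, if the wrist force passes 120 N, or if a joint passes its speed limit or range.

## Robot

A 7-joint arm with a two-finger parallel gripper is mounted at the origin on the work surface. World frame = base frame: x ahead of the robot, y to its left, z up, the work surface at z = 0. Lengths are in m, angles in rad, forces in N, time in s.
With the tool pointing down it reaches from about 0.425 to 0.925 m from the base axis. Payload 6.8 kg.
Tool frame: the origin (TCP) lies on the front face of the gripper's body, between the roots of the fingers; the fingertips stand 73 mm ahead of it and the grasp point (between the pads) lies 54 mm ahead of it; z points along the fingers, y is the line along which they close (so a half turn about z gives the same grasp; the last joint's range is limited). The gripper opens to 85 mm and grips with 20 to 120 N. Pads are 22 mm wide; open, the fingers measure 114 mm over their backs; the gripper's body (76 mm by 85 mm) begins 54 mm behind the grasp point. The pads swing forward as they close: fully open they stand 13 mm farther back than shut.
Start: joints at [-1.301, 0.477, 0.022, 1.555, -0.011, 1.109, -0.083], TCP at [0.249, 0.627, 0.304] pointing down, gripper open.
Joint ranges: [-2.96, 2.96], [-0.34, 2.1], [-1.41, 1.46], [0.24, 2.44], [-1.37, 4.51], [0.17, 1.92], [-2.96, 2.96]. Speed limits (rad/s): [2.39, 2.39, 3.14, 3.14, 3.14, 3.14, 3.14].

## Interface

Orientations are given as a unit quaternion [w, x, y, z].
In Python, from station import bot, optics gives the robot as it stands.
- The arm moves only by the tool drive_tool, never from a script. Its argument "deltas" is a list of rows, each an object with "gripper": the closure in counts, from 0 (fully open) to 255 (shut); "offset": the shift along the tool's x, y, z in units of 1000 mm (1.0 is 1000 mm), a list of three; "angular": the turn, a rotation vector about the tool's x, y, z in units of 45 degrees (1.0 is 45 degrees), a list of three. In form: [{"gripper": gripper, "offset": [dx, dy, dz], "angular": [rx, ry, rz]}, ...]. A call has 1 to 5 rows; each row is the pose to reach, as a shift and turn from the pose commanded when the call began, along the tool's axes at that moment; what a row does not reach only later rows make up. A row lasts 1/10 s, in which the tool goes at most 50 mm and 8.59 degrees, less where a joint would pass 70% of its speed; a pose out of reach is approached as far as the arm can. A call with a number of a shift or a turn outside -1 to 1 is refused whole. A call with a gripper value outside its range is refused whole. The fingers move at their own pace and stop on an object; "grip_force" is the grip in N (left out, the last holds). Time passes only in rows, so rows that repeat a pose let the fingers close. It gives the time, the measured TCP pose, the force, the opening and the grip force at its end, in the units of the state.
- bot.get_obs(): the state, without advancing time (a new reading comes with each control period).
- optics.read_camera(name): name is "scene" or "top" or "wrist"; returns the picture (480x640x3 uint8, blue, green, red); there is no depth.
- optics.camera_model(name): a dict with "fx", "fy", "cx", "cy" (pixels), "cam_to_world" (4x4, takes a point from camera to world coordinates). Camera axes: x right, y up, looking along -z (the intrinsics and any distortion apply to the point x, -y, -z); pixel columns grow to the right and rows downward; lengths in m; the calibration is good to about 2 mm. The wrist camera is an equidistant fisheye: a pixel r from the principal point sees the ray r / f radians off the axis. A picture is of the moment at which its call begins: read the wrist's pose just before it. camera_model takes no time and is no camera call; for the wrist camera it gives the pose at the moment of the call.
- bot.hand_in(): hands the job in; it is judged then, once.
The state is a dict: "t": time; "q": joint angles; "joint_vel": joint speeds; "joint_torque": joint torques, N m; "eef_pos": TCP position; "tool_rot": TCP orientation; "contact_force": force on the tool from outside, world axes, zero at the start; "torque": the same for the moment, N m; "gripper_width": opening from 0.0 (shut) to 1.0 (fully open); "grasp_force": force on a finger pad.
Only numpy, scipy, OpenCV 4.12 (cv2) and the standard library are available. Lean on these libraries where they do the work, as an engineer would, in place of code of your own. Each camera call takes 0.05 s, during which the arm holds its last target. There are 200 camera calls.

## Working session

There is one attempt and no reset: what is moved stays moved. The work goes in short steps, Python scripts to look and compute and a tool call to move; the robot and the scene stay as the last step left them, time stands still between calls to the robot, and variables do not carry over. Pictures are saved under pics/ and viewed, at most 10 in all, crops included, and the job is handed in when it is done.

Besides the shell and the picture viewer there is one more tool, called after "Emit:" by a JSON object that holds its "name" and its "arguments". drive_tool: Moves the arm, as the interface text tells. Its arguments: {"type":"object","properties":{"deltas":{"type":"array"},"grip_force":{"type":"number"}},"required":["deltas"]}

```bash
mkdir -p pics; ls
python3 - <<'E'
from station import bot, optics
import cv2, numpy as np
np.set_printoptions(precision=4,suppress=True)
for n in("scene","top"):
    im=optics.read_camera(n); cv2.imwrite(f"pics/{n}0.png",im); m=optics.camera_model(n); print(n,{k:(np.array(v) if k=="cam_to_world" else v) for k,v in m.items()})
o=bot.get_obs(); print(o)
E
```

```text
pics
scene {'fx': 499.1309469296316, 'fy': 499.1309469296316, 'cx': 319.70213803101274, 'cy': 232.53634462217713, 'cam_to_world': array([[-0.565 , -0.6486,  0.51  ,  1.1628],
       [ 0.8251, -0.446 ,  0.3469,  0.3049],
       [ 0.0025,  0.6167,  0.7872,  0.9339],
       [ 0.    ,  0.    ,  0.    ,  1.    ]])}
top {'fx': 445.22006463125115, 'fy': 445.22006463125115, 'cx': 312.5358181514225, 'cy': 233.91409079831223, 'cam_to_world': array([[ 0.0002,  0.9979, -0.0644,  0.5296],
       [-0.9999,  0.0009,  0.0103, -0.0661],
       [ 0.0103,  0.0644,  0.9979,  1.009 ],
       [ 0.    ,  0.    ,  0.    ,  1.    ]])}
{'t': 0.1, 'q': array([-1.3011,  0.4777,  0.0223,  1.5563, -0.0115,  1.1093, -0.0831]), 'joint_vel': array([-0.0012, -0.0006,  0.0002, -0.0031, -0.0004, -0.0005, -0.0004]), 'joint_torque': array([  0.0053, -59.7755,   1.6143, -28.1952,   0.013 ,   0.0051,
        -0.    ]), 'eef_pos': array([0.2489, 0.627 , 0.303 ]), 'tool_rot': array([-0.0001,  0.1878,  0.9822, -0.0008]), 'contact_force': array([ 0.3334, -0.8961, -1.0128]), 'torque': array([ 0.0255, -0.0229,  0.0311]), 'grasp_force': 0.0, 'gripper_width': 0.99974909122689}
```

View pics/scene0.png

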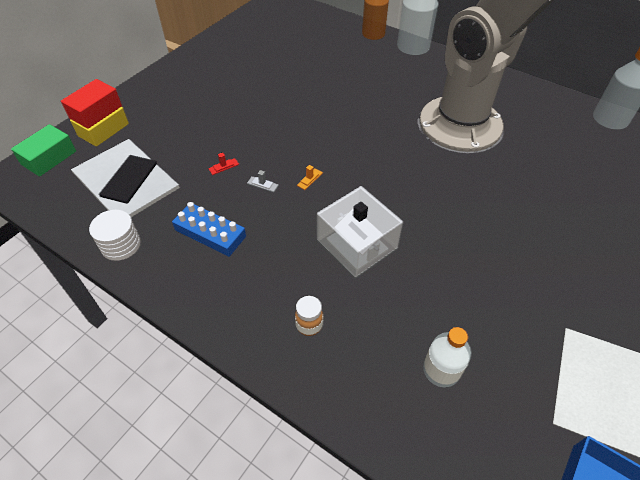

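View pics/top0.png

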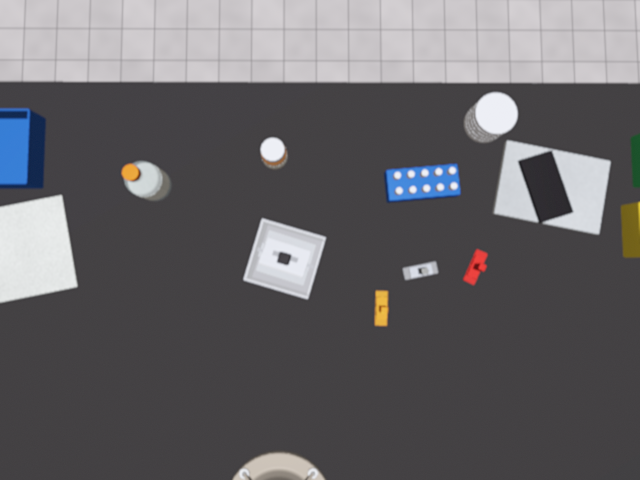

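Scene view: the clear cover over the stage is at about (360,230), with its black pull at (360,212). The top view shows the same cover at (285,258). There are three slide-like parts in the top view: grey (420,270), orange (381,308) and red (476,266). The grey one has clear glass and a grey post, so it matches the description; the coloured ones are decoys. Next I'll measure the cover and slide, and crop the grey part to confirm.

```bash
cat > h.py <<'E'
from station import bot, optics
import cv2, numpy as np
from scipy.spatial.transform import Rotation as R
np.set_printoptions(precision=4,suppress=True)
def ray(n,uv,m=None):
    m=m or optics.camera_model(n); T=np.array(m["cam_to_world"])
    a=(uv[0]-m["cx"])/m["fx"]; b=(uv[1]-m["cy"])/m["fy"]
    if n=="wrist":
        r=np.hypot(a,b); s=np.sin(r)/max(r,1e-9); d=np.array([a*s,-b*s,-np.cos(r)])
    else: d=np.array([a,-b,-1.])
    return T[:3,3],T[:3,:3]@d
def onz(n,uv,z,m=None):
    c,d=ray(n,uv,m); return c+d*(z-c[2])/d[2]
def meet(r1,r2):
    (c,d),(e,f)=r1,r2; A=np.array([d,-f]).T; s=np.linalg.lstsq(A,e-c,rcond=None)[0]
    p,q=c+s[0]*d,e+s[1]*f; return (p+q)/2,np.linalg.norm(p-q)
def proj(n,p,m=None):
    m=m or optics.camera_model(n); T=np.array(m["cam_to_world"]); q=T[:3,:3].T@(np.array(p)-T[:3,3]); x,y,z=q[0],-q[1],-q[2]
    if n=="wrist":
        h=np.hypot(x,y); k=np.arctan2(h,z)/max(h,1e-9); return np.array([m["cx"]+m["fx"]*x*k,m["cy"]+m["fy"]*y*k])
    return np.array([m["cx"]+m["fx"]*x/z,m["cy"]+m["fy"]*y/z])
def down(yaw):  # tool pointing down, tool y (closing line) at world angle yaw
    y=np.array([np.cos(yaw),np.sin(yaw),0]); z=np.array([0,0,-1.]); return R.from_matrix(np.array([np.cross(y,z),y,z]).T)
def cur():
    o=bot.get_obs(); w=o["tool_rot"]; return o,np.array(o["eef_pos"]),R.from_quat([w[1],w[2],w[3],w[0]])
def move(p,Rt,p0=None,R0=None):
    if p0 is None: _,p0,R0=cur()
    d=R0.inv().apply(np.array(p)-p0); r=(R0.inv()*Rt).as_rotvec()/(np.pi/4)
    print("offset",d,"angular",r,"| dist",np.linalg.norm(d),"deg",np.linalg.norm(r)*45)
def blobs(mask,amin=30):
    c,_=cv2.findContours(mask.astype(np.uint8),cv2.RETR_EXTERNAL,cv2.CHAIN_APPROX_NONE)
    return [x for x in c if cv2.contourArea(x)>amin]
E
python3 - <<'E'
from h import *
t=cv2.imread("pics/top0.png"); s=cv2.imread("pics/scene0.png")
def pull(im,box):
    x0,y0,x1,y1=box; g=im[y0:y1,x0:x1].max(2)<45
    for c in blobs(g,20):
        M=cv2.moments(c); print("dark",M["m00"],M["m10"]/M["m00"]+x0,M["m01"]/M["m00"]+y0,cv2.minAreaRect(c)[2])
pull(t,(265,240,305,280)); pull(s,(340,195,380,225))
# cover outline: brighter than bench
def rect(im,box,thr,zs,n="top"):
    x0,y0,x1,y1=box; g=im[y0:y1,x0:x1].min(2)>thr
    c=max(blobs(g),key=cv2.contourArea); r=cv2.minAreaRect(c); p=cv2.boxPoints(r)+[x0,y0]
    for z in zs:
        w=np.array([onz(n,q,z)[:2] for q in p]); e=[w[(i+1)%4]-w[i] for i in range(4)]
        print("z",z,"centre",w.mean(0),"edges",[(round(np.linalg.norm(k)*1e3),round(np.degrees(np.arctan2(k[1],k[0])),1)) for k in e[:2]])
rect(t,(235,210,335,305),85,[.1,0]); rect(t,(398,255,442,285),85,[0.003,.008])
for a in [(0,0)]:
    print("pull z.136 by (285,258)",onz("top",(285,258),.136))
big=lambda im,b:cv2.resize(im[b[1]:b[3],b[0]:b[2]],(400,300),interpolation=cv2.INTER_CUBIC)
cv2.imwrite("pics/crop1.png",np.vstack([np.hstack([big(t,(385,240,465,300)),big(s,(225,155,305,215))]),np.hstack([big(t,(235,213,355,303)),big(s,(300,185,420,275))])]))
E
```

```text
dark 172.5 360.1429951690821 211.43864734299518 45.0
z 0.1 centre [ 0.5388 -0.0179] edges [(137, np.float64(-16.1)), (143, np.float64(-106.5))]
z 0 centre [ 0.5398 -0.0126] edges [(152, np.float64(-16.1)), (159, np.float64(-106.5))]
z 0.003 centre [ 0.5126 -0.3191] edges [(82, np.float64(-78.3)), (32, np.float64(-169.2))]
z 0.008 centre [ 0.5127 -0.3179] edges [(81, np.float64(-78.3)), (32, np.float64(-169.2))]
pull z.136 by (285,258) [ 0.5387 -0.0213  0.136 ]
```

View pics/crop1.png

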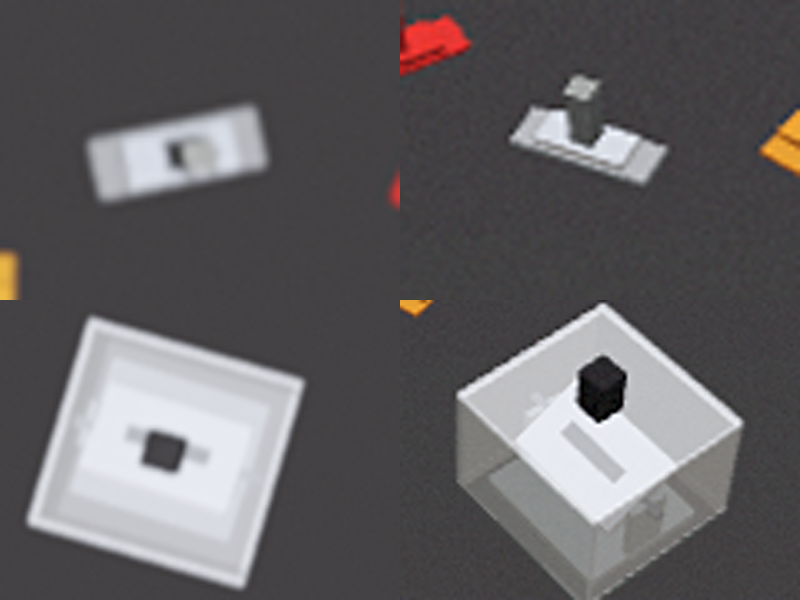

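The crop confirms the grey part is clear glass with an aluminium holder and a grey post. The cover is about (0.539,-0.019) and its sides run at about 73.7°/-16.3°. Next: the approach.

Run:
```python
from h import *
move([.539,-.019,.29],down(np.radians(73.6)))
print(onz("top",(155,185),.05), onz("top",(273,160),.0),onz("top",(423,190),.03))
```

```text
offset [-0.508  -0.4934  0.0139] angular [-0.0021  0.0001 -0.1166] | dist 0.7083027839903581 deg 5.246672530472011
[0.6974 0.2652 0.05  ] [0.7645 0.0142 0.    ] [ 0.6908 -0.3218  0.03  ]
```

Emit:
{"name": "drive_tool", "arguments": {"deltas": [{"gripper":0,"offset":[-0.034,-0.033,0.001],"angular":[0,0,-0.01]},{"gripper":0,"offset":[-0.068,-0.066,0.002],"angular":[0,0,-0.02]},{"gripper":0,"offset":[-0.102,-0.099,0.003],"angular":[0,0,-0.03]},{"gripper":0,"offset":[-0.136,-0.132,0.004],"angular":[0,0,-0.04]},{"gripper":0,"offset":[-0.169,-0.164,0.005],"angular":[0,0,-0.04]}]}}

```text
t: 0.6
eef_pos: [0.3461, 0.4104, 0.2985]
tool_rot: [-0.0, 0.172, 0.985, -0.0]
contact_force: [1.2, 0.6, 0.8]
gripper_width: 1.001
grasp_force: 0.0
```

Emit:
{"name": "drive_tool", "arguments": {"deltas": [{"gripper":0,"offset":[-0.034,-0.033,0.001],"angular":[0,0,-0.01]},{"gripper":0,"offset":[-0.068,-0.066,0.002],"angular":[0,0,-0.02]},{"gripper":0,"offset":[-0.102,-0.099,0.003],"angular":[0,0,-0.03]},{"gripper":0,"offset":[-0.136,-0.132,0.004],"angular":[0,0,-0.04]},{"gripper":0,"offset":[-0.169,-0.164,0.005],"angular":[0,0,-0.04]}]}}

```text
t: 1.1
eef_pos: [0.4492, 0.1989, 0.2938]
tool_rot: [-0.0, 0.157, 0.988, -0.0]
contact_force: [-0.2, 0.7, -0.0]
gripper_width: 1.001
grasp_force: 0.0
```

Emit:
{"name": "drive_tool", "arguments": {"deltas": [{"gripper":0,"offset":[-0.032,-0.03,0],"angular":[0,0,-0.01]},{"gripper":0,"offset":[-0.064,-0.06,0],"angular":[0,0,-0.02]},{"gripper":0,"offset":[-0.096,-0.09,0],"angular":[0,0,-0.03]},{"gripper":0,"offset":[-0.125,-0.12,0],"angular":[0,0,-0.03]},{"gripper":0,"offset":[-0.135,-0.13,0],"angular":[0,0,-0.03]}]}}

```text
t: 1.6
eef_pos: [0.538, 0.0306, 0.2938]
tool_rot: [0.0, 0.148, 0.989, -0.001]
contact_force: [0.2, 0.6, -0.5]
gripper_width: 1.0
grasp_force: 0.0
```

Run:
```python
from h import *
import pickle
m=optics.camera_model("wrist"); im=optics.read_camera("wrist"); pickle.dump(m,open("m1.pkl","wb")); cv2.imwrite("pics/wrist1.png",im)
print(m["fx"],m["cx"],m["cy"],np.array(m["cam_to_world"]))
print("pull pred",proj("wrist",[.539,-.02,.136],m))
```

```text
371.64829954431775 316.8090673930725 237.41508357540258 [[ 0.2928 -0.9106 -0.2917  0.464 ]
 [ 0.9562  0.2787  0.0898  0.0543]
 [-0.0005 -0.3052  0.9523  0.3648]
 [ 0.      0.      0.      1.    ]]
pull pred [244.0295 265.9075]
```

View pics/wrist1.png

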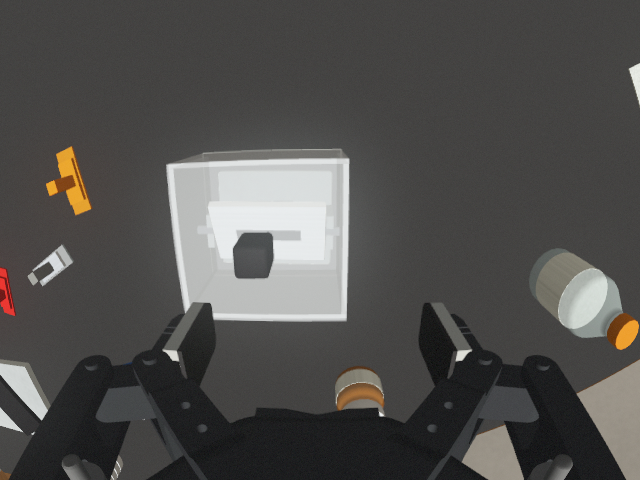

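Wrist view: cover top rim corners at about (168,165), (348,159), (347,320) and (188,320), pull at about (254,256). I'll use the rim, at z=0.1, for the centre and yaw.

Run:
```python
from h import *
import pickle
m=pickle.load(open("m1.pkl","rb"))
im=cv2.imread("pics/wrist1.png")
w=np.array([onz("wrist",q,.1,m)[:2] for q in [(168,165),(348,159),(347,320),(188,320)]])
for i in range(4):
    e=w[(i+1)%4]-w[i]; print(w[i],np.linalg.norm(e),np.degrees(np.arctan2(e[1],e[0])))
print("c",w.mean(0))
g=im[225:285,225:282].max(2)<75; c=max(blobs(g),key=cv2.contourArea)
print("pull bbox",np.array(cv2.boundingRect(c))+[225,225,0,0]); 
for z in(.1,.136): print([proj("wrist",[.539+a,-.02+b,z],m) for a,b in((-.012,-.012),(.012,.012))])
print(cv2.approxPolyDP(c,2,True)[:,0]+225)
move([.539,-.019,.182],down(np.radians(73.6)))
```

```text
[ 0.4577 -0.0609] 0.13409557488769203 73.61984585441601
[0.4955 0.0678] 0.12997618206419834 -15.876045575422085
[0.6205 0.0322] 0.13544900343877483 -105.67856460582225
[ 0.5839 -0.0982] 0.131629840833863 163.53291516690402
c [ 0.5394 -0.0148]Traceback (most recent call last):
  File "<stdin>", line 9, in <module>
ValueError: max() iterable argument is empty
```

Run:
```python
from h import *
move([.539,-.017,.182],down(np.radians(73.9)))
```

```text
offset [-0.0144 -0.0446  0.1119] angular [-0.0026  0.0016 -0.022 ] | dist 0.12131452196995395 deg 1.00060076223453
```

Emit:
{"name": "drive_tool", "arguments": {"deltas": [{"gripper":0,"offset":[-0.014,-0.044,0.0],"angular":[-0.003,0.002,-0.022]},{"gripper":0,"offset":[-0.014,-0.045,0.04],"angular":[-0.003,0.002,-0.022]},{"gripper":0,"offset":[-0.014,-0.045,0.08],"angular":[-0.003,0.002,-0.022]},{"gripper":0,"offset":[-0.014,-0.045,0.112],"angular":[-0.003,0.002,-0.022]},{"gripper":120,"offset":[-0.014,-0.045,0.112],"angular":[-0.003,0.002,-0.022]}], "grip_force": 40}}

```text
t: 2.15
eef_pos: [0.5343, -0.0108, 0.178]
tool_rot: [-0.005, 0.136, 0.991, 0.0]
contact_force: [-0.5, 0.5, -0.5]
gripper_width: 0.859
grasp_force: 0.0
```

Emit:
{"name": "drive_tool", "arguments": {"deltas": [{"gripper":255,"offset":[0,0,0],"angular":[0,0,0]},{"gripper":255,"offset":[0,0,0],"angular":[0,0,0]},{"gripper":255,"offset":[0,0,0],"angular":[0,0,0]},{"gripper":255,"offset":[0,0,0],"angular":[0,0,0]},{"gripper":255,"offset":[0,0,0],"angular":[0,0,0]}]}}

```text
t: 2.65
eef_pos: [0.5382, -0.012, 0.1834]
tool_rot: [0.001, 0.137, 0.991, 0.002]
contact_force: [-2.2, -2.4, 6.9]
gripper_width: 0.272
grasp_force: 47.1
```

Gripped (23 mm opening). Next: lift straight up.

Emit:
{"name": "drive_tool", "arguments": {"deltas": [{"gripper":255,"offset":[0,0,-0.02],"angular":[0,0,0]},{"gripper":255,"offset":[0,0,-0.045],"angular":[0,0,0]},{"gripper":255,"offset":[0,0,-0.075],"angular":[0,0,0]},{"gripper":255,"offset":[0,0,-0.105],"angular":[0,0,0]},{"gripper":255,"offset":[0,0,-0.12],"angular":[0,0,0]}]}}

```text
t: 3.15
eef_pos: [0.5381, -0.0118, 0.3045]
tool_rot: [0.001, 0.137, 0.991, 0.002]
contact_force: [1.2, 0.5, -3.9]
gripper_width: 0.272
grasp_force: 45.9
```

Emit:
{"name": "drive_tool", "arguments": {"deltas": [{"gripper":255,"offset":[0,0,0],"angular":[0,0,0]},{"gripper":255,"offset":[0,0,0],"angular":[0,0,0]}]}}

```text
t: 3.35
eef_pos: [0.537, -0.0116, 0.3013]
tool_rot: [-0.001, 0.136, 0.991, 0.001]
contact_force: [-0.6, 0.4, -3.2]
gripper_width: 0.279
grasp_force: 45.9
```

Run:
```python
from h import *
for n in("scene","top"): cv2.imwrite(f"pics/{n}1.png",optics.read_camera(n))
o,p,r=cur(); print(p,o["contact_force"],o["gripper_width"])
move([.465,.2,.304],down(np.radians(74)))
```

```text
[ 0.5367 -0.0117  0.3005] [-0.3136  0.8499 -2.694 ] 0.27318742874280116
offset [ 0.1263  0.1844 -0.0027] angular [ 0.0019 -0.005   0.0068] | dist 0.22354056823839194 deg 0.39086980156502504
```

Emit:
{"name": "drive_tool", "arguments": {"deltas": [{"gripper":255,"offset":[0.012,0.018,0],"angular":[0,0,0]},{"gripper":255,"offset":[0.032,0.047,0],"angular":[0,0,0]},{"gripper":255,"offset":[0.054,0.078,0],"angular":[0,0,0]},{"gripper":255,"offset":[0.076,0.11,0],"angular":[0,0,0]},{"gripper":255,"offset":[0.096,0.14,0],"angular":[0,0,0]}]}}

```text
t: 3.95
eef_pos: [0.4816, 0.1503, 0.301]
tool_rot: [-0.002, 0.136, 0.991, 0.001]
contact_force: [1.6, 0.0, -2.0]
gripper_width: 0.27
grasp_force: 45.8
```

Emit:
{"name": "drive_tool", "arguments": {"deltas": [{"gripper":255,"offset":[0.015,0.022,0],"angular":[0,0,0]},{"gripper":255,"offset":[0.026,0.038,0.01],"angular":[0,0,0]},{"gripper":255,"offset":[0.03,0.044,0.03],"angular":[0,0,0]},{"gripper":255,"offset":[0.03,0.044,0.055],"angular":[0,0,0]},{"gripper":255,"offset":[0.03,0.044,0.08],"angular":[0,0,0]}]}}

```text
t: 4.45
eef_pos: [0.4652, 0.1998, 0.2206]
tool_rot: [-0.001, 0.136, 0.991, 0.001]
contact_force: [0.2, 0.1, -2.8]
gripper_width: 0.271
grasp_force: 45.8
```

Emit:
{"name": "drive_tool", "arguments": {"deltas": [{"gripper":255,"offset":[0,0,0.012],"angular":[0,0,0]},{"gripper":255,"offset":[0,0,0.022],"angular":[0,0,0]},{"gripper":255,"offset":[0,0,0.03],"angular":[0,0,0]},{"gripper":255,"offset":[0,0,0.036],"angular":[0,0,0]},{"gripper":255,"offset":[0,0,0.036],"angular":[0,0,0]}]}}

```text
t: 4.95
eef_pos: [0.4659, 0.1996, 0.1862]
tool_rot: [-0.001, 0.137, 0.991, 0.001]
contact_force: [-0.1, -1.2, -3.7]
gripper_width: 0.272
grasp_force: 45.7
```

Emit:
{"name": "drive_tool", "arguments": {"deltas": [{"gripper":255,"offset":[0,0,0.002],"angular":[0,0,0]},{"gripper":255,"offset":[0,0,0.003],"angular":[0,0,0]},{"gripper":255,"offset":[0,0,0.003],"angular":[0,0,0]}]}}

```text
t: 5.25
eef_pos: [0.4661, 0.1998, 0.1838]
tool_rot: [-0.0, 0.137, 0.991, 0.001]
contact_force: [0.8, 0.2, -2.3]
gripper_width: 0.27
grasp_force: 45.8
```

Run:
```python
from h import *
t=cv2.imread("pics/top1.png"); s=cv2.imread("pics/scene1.png")
cv2.imwrite("pics/crop2.png",np.hstack([cv2.resize(s[150:300,280:440],(480,450),interpolation=cv2.INTER_CUBIC),cv2.resize(t[205:315,230:340],(320,320),interpolation=cv2.INTER_CUBIC)[:320] if 0 else cv2.resize(t[190:340,235:342],(320,450),interpolation=cv2.INTER_CUBIC)]))
```

Emit:
{"name": "drive_tool", "arguments": {"deltas": [{"gripper":255,"offset":[0,0,0.001],"angular":[0,0,0]},{"gripper":255,"offset":[0,0,0.002],"angular":[0,0,0]},{"gripper":255,"offset":[0,0,0.002],"angular":[0,0,0]}]}}

```text
t: 5.55
eef_pos: [0.4659, 0.1993, 0.1831]
tool_rot: [-0.001, 0.137, 0.991, 0.001]
contact_force: [-6.4, -4.0, 16.8]
gripper_width: 0.27
grasp_force: 48.2
```

On the bench (force has turned upward). Next: release and go up.

Emit:
{"name": "drive_tool", "arguments": {"deltas": [{"gripper":255,"offset":[0,0,-0.001],"angular":[0,0,0]},{"gripper":0,"offset":[0,0,-0.001],"angular":[0,0,0]},{"gripper":0,"offset":[0,0,-0.001],"angular":[0,0,0]},{"gripper":0,"offset":[0,0,-0.001],"angular":[0,0,0]},{"gripper":0,"offset":[0,0,-0.001],"angular":[0,0,0]}]}}

```text
t: 6.05
eef_pos: [0.466, 0.1998, 0.1825]
tool_rot: [-0.001, 0.137, 0.991, 0.001]
contact_force: [-0.1, -0.1, 0.0]
gripper_width: 0.93
grasp_force: 0.0
```

Emit:
{"name": "drive_tool", "arguments": {"deltas": [{"gripper":0,"offset":[0,0,0],"angular":[0,0,0]},{"gripper":0,"offset":[0,0,-0.02],"angular":[0,0,0]},{"gripper":0,"offset":[0,0,-0.05],"angular":[0,0,0]},{"gripper":0,"offset":[0,0,-0.09],"angular":[0,0,0]},{"gripper":0,"offset":[0,0,-0.12],"angular":[0,0,0]}]}}

```text
t: 6.55
eef_pos: [0.4663, 0.1994, 0.3045]
tool_rot: [-0.0, 0.137, 0.991, 0.002]
contact_force: [-0.8, 1.1, -0.1]
gripper_width: 1.003
grasp_force: 0.0
```

Run:
```python
from h import *
for n in("scene","top"): cv2.imwrite(f"pics/{n}2.png",optics.read_camera(n))
t=cv2.imread("pics/top2.png"); s=cv2.imread("pics/scene2.png")
cv2.imwrite("pics/crop3.png",np.hstack([cv2.resize(s[150:330,280:440],(400,450),interpolation=cv2.INTER_CUBIC),cv2.resize(t[180:360,180:340],(400,450),interpolation=cv2.INTER_CUBIC)]))
print(onz("top",(417,271),.03))
# slide approach: long side at ~101.5 deg; close along short or long side both fine
for y in(101.7,11.7): move([.49,-.30,.27],down(np.radians(y)))
```

```text
[ 0.5113 -0.3058  0.03  ]
offset [-0.1566 -0.4758  0.0333] angular [ 0.0094  0.0073 -0.6094] | dist 0.502037183296975 deg 27.429682685946776
offset [-0.1566 -0.4758  0.0333] angular [ 0.0123 -0.0016  1.3906] | dist 0.502037183296975 deg 62.57739668521178
```

View pics/crop3.png

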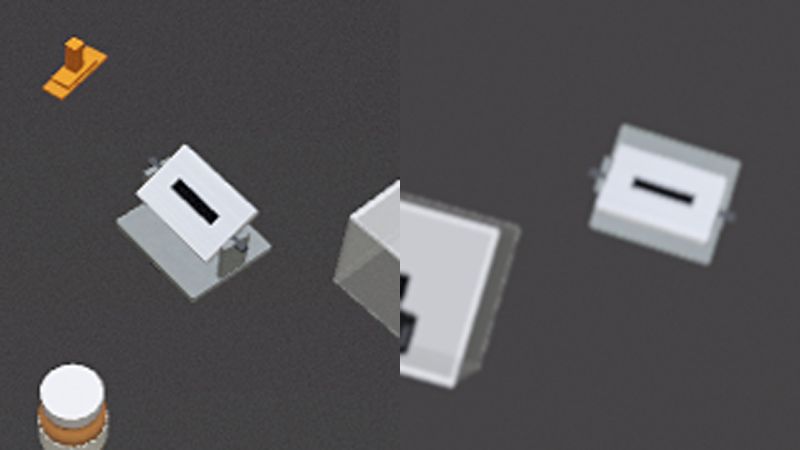

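After lifting, the stage is bare: dark window at about (194,202) in the left crop and (663,190) in the right one. The cover stands clear on its own. Next I'll triangulate the plate corners from both views.

Run:
```python
from h import *
def quad(n,box,thr):
    im=cv2.imread(f"pics/{n}2.png"); x0,y0,x1,y1=box; g=im[y0:y1,x0:x1].min(2)>thr
    c=max(blobs(g),key=cv2.contourArea); h=cv2.convexHull(c)
    h=cv2.approxPolyN(c,4) if hasattr(cv2,"approxPolyN") else h
    p=h.reshape(-1,2)+[x0,y0]
    k=(im[y0:y1,x0:x1].max(2)<100)&(cv2.drawContours(np.zeros(g.shape,np.uint8),[cv2.convexHull(c)],-1,1,-1)>0); k=cv2.erode(cv2.convexHull(c) is not None and cv2.drawContours(np.zeros(g.shape,np.uint8),[cv2.convexHull(c)],-1,1,-1),np.ones((5,5)))*(im[y0:y1,x0:x1].max(2)<150)
    w=max(blobs(k,10),key=cv2.contourArea); r=cv2.minAreaRect(w); return p.astype(float),np.array(r[0])+[x0,y0],cv2.contourArea(c),r
qt,wt,a,rt=quad("top",(250,222,325,292),205); qs,ws,b,rs=quad("scene",(325,200,392,275),205)
print(qt.tolist(),wt,a,rt); print(qs.tolist(),ws,b,rs)
C,g=meet(ray("top",wt),ray("scene",ws)); print("window centre",C,"gap",g)
P=[]
for q in qt:
    w=onz("top",q,.06); i=min(range(4),key=lambda i:np.linalg.norm(onz("scene",qs[i],.06)-w)); p,gg=meet(ray("top",q),ray("scene",qs[i])); P.append(p); print(p,gg,i)
P=np.array(P); print("mean",P.mean(0)); u,s,v=np.linalg.svd(P-P.mean(0)); n=v[2]*np.sign(v[2][2]); print("n",n,"slope",np.degrees(np.arccos(n[2])),"downslope yaw",np.degrees(np.arctan2(n[1],n[0])))
for i in range(4): e=P[(i+1)%4]-P[i]; print(np.linalg.norm(e),np.degrees(np.arctan2(e[1],e[0])),np.degrees(np.arcsin(e[2]/np.linalg.norm(e))))
```

```text
[[310.0, 251.0], [302.0, 277.0], [258.0, 262.0], [268.0, 237.0]] [284.7 255.9] 1129.5 ((34.70000076293945, 33.900001525878906), (24.665767669677734, 3.7947328090667725), 18.434946060180664)
[[382.0, 233.0], [362.0, 254.0], [335.0, 227.0], [354.0, 207.0]] [357.75 230.25] 1043.0 ((32.75, 30.25), (21.21320343017578, 4.949747085571289), 45.0)
window centre [ 0.5432 -0.0154  0.0591] gap 0.0028188321076366434
[ 0.5539 -0.0691  0.0438] 0.0034319739440148694 2
[ 0.4992 -0.053   0.0719] 0.0016928986583704473 3
[0.5306 0.0388 0.075 ] 0.0012118485010007352 0
[0.5843 0.0218 0.0446] 0.0030735689714050662 1
mean [ 0.542  -0.0154  0.0588]
n [ 0.4285 -0.1645  0.8885] slope 27.319768650402075 downslope yaw -21.00259426124049
0.06361470048584421 163.60545705274248 26.175371932910434
0.09709792368575884 71.07501941382652 1.8529862687876828
0.06395975410028518 -17.585696958527166 -28.33485929836396
0.09584907630306906 -108.47427270066625 -0.5048666736669044
```

The plate slope is about 27°, falling toward yaw -17°, and the face centre is about (0.5425,-0.0154,0.0588), which agrees with the stated geometry. Next: hover over the slide.

Emit:
{"name": "drive_tool", "arguments": {"deltas": [{"gripper":0,"offset":[-0.017,-0.045,0],"angular":[0,0,0]},{"gripper":0,"offset":[-0.034,-0.09,0],"angular":[0,0,0]},{"gripper":0,"offset":[-0.051,-0.135,0],"angular":[0,0,0]},{"gripper":0,"offset":[-0.069,-0.179,0],"angular":[0,0,0]},{"gripper":0,"offset":[-0.086,-0.223,0],"angular":[0,0,0]}]}}

```text
t: 7.15
eef_pos: [0.488, -0.0404, 0.3012]
tool_rot: [-0.001, 0.137, 0.991, 0.001]
contact_force: [0.1, 0.5, 0.9]
gripper_width: 1.001
grasp_force: 0.0
```

Emit:
{"name": "drive_tool", "arguments": {"deltas": [{"gripper":0,"offset":[-0.017,-0.045,0],"angular":[0,0,0]},{"gripper":0,"offset":[-0.034,-0.09,0],"angular":[0,0,0]},{"gripper":0,"offset":[-0.051,-0.135,0],"angular":[0,0,0]},{"gripper":0,"offset":[-0.069,-0.179,0],"angular":[0,0,0]},{"gripper":0,"offset":[-0.086,-0.223,0],"angular":[0,0,0]}]}}

```text
t: 7.65
eef_pos: [0.5106, -0.2782, 0.3002]
tool_rot: [-0.001, 0.136, 0.991, 0.001]
contact_force: [1.7, 0.4, 0.6]
gripper_width: 0.998
grasp_force: 0.0
```

Emit:
{"name": "drive_tool", "arguments": {"deltas": [{"gripper":0,"offset":[-0.014,-0.037,0.02],"angular":[0,0,-0.15]},{"gripper":0,"offset":[-0.014,-0.037,0.04],"angular":[0,0,-0.3]},{"gripper":0,"offset":[-0.014,-0.037,0.06],"angular":[0,0,-0.45]},{"gripper":0,"offset":[-0.014,-0.037,0.074],"angular":[0,0,-0.61]},{"gripper":0,"offset":[-0.014,-0.037,0.074],"angular":[0,0,-0.61]}]}}

```text
t: 8.15
eef_pos: [0.5127, -0.315, 0.224]
tool_rot: [-0.003, -0.103, 0.995, 0.003]
contact_force: [-0.1, -0.1, -0.4]
gripper_width: 0.998
grasp_force: 0.0
```

Run:
```python
from h import *
import pickle
m=optics.camera_model("wrist"); im=optics.read_camera("wrist"); pickle.dump(m,open("m2.pkl","wb")); cv2.imwrite("pics/wrist2.png",im)
o,p,r=cur(); print(p,r.as_matrix(),o["q"])
print("pred",proj("wrist",[.5126,-.319,.044],m),proj("wrist",[.5126,-.319,.003],m))
```

```text
[ 0.5134 -0.3154  0.2255] [[-0.9796 -0.2007 -0.0037]
 [-0.2007  0.9796  0.0041]
 [ 0.0028  0.0048 -1.    ]] [ 0.1724  0.4629  0.3653  1.8245 -0.2079  0.8968  2.4068]
pred [308.3502 233.0981] [309.1018 218.5099]
```

View pics/wrist2.png

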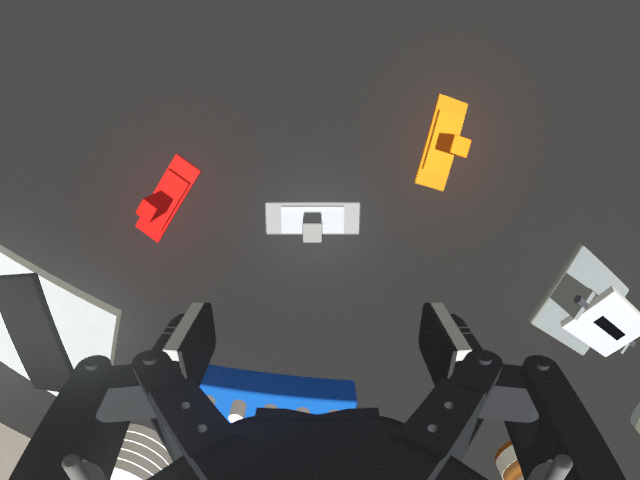

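The wrist view shows the grey slide with its glass from (265,203) to (360,234) and the post top at about (312,232); it lines up with the fingers.

Run:
```python
from h import *
import pickle
m=pickle.load(open("m2.pkl","rb")); im=cv2.imread("pics/wrist2.png")
g=im[190:250,250:375].min(2)>115; c=max(blobs(g),key=cv2.contourArea)
p=cv2.boxPoints(cv2.minAreaRect(c))+[250,190]; print(p.tolist())
w=np.array([onz("wrist",q,.003,m)[:2] for q in [(265,203),(360,203),(360,234),(265,234)]])
for i in range(4): e=w[(i+1)%4]-w[i]; print(w[i],np.linalg.norm(e),np.degrees(np.arctan2(e[1],e[0])))
c1=w.mean(0); c2=onz("wrist",(312.5,232),.044,m)[:2]; print(c1,c2)
# lower edges
move([*(c1+c2)/2,.088],down(np.radians(101.6)))
```

```text
[[265.0, 202.0], [360.0, 202.0], [360.0, 242.0], [265.0, 242.0]]
[ 0.507  -0.3565] 0.0767699521975968 101.68402187727202
[ 0.4915 -0.2814] 0.026207705361813438 13.603889405245157
[ 0.517  -0.2752] 0.0785726776199794 -78.31366752668917
[ 0.5329 -0.3521] 0.02621247875167339 -170.33767334707215
[ 0.5121 -0.3163] [ 0.5112 -0.3163]
offset [ 0.0015 -0.0011  0.1375] angular [ 0.0061 -0.0036 -0.0005] | dist 0.13755756777223427 deg 0.31937414460780067
```

Emit:
{"name": "drive_tool", "arguments": {"deltas": [{"gripper":60,"offset":[0.0015,-0.001,0.04],"angular":[0.006,-0.004,0]},{"gripper":60,"offset":[0.0015,-0.001,0.08],"angular":[0.006,-0.004,0]},{"gripper":60,"offset":[0.0015,-0.001,0.115],"angular":[0.006,-0.004,0]},{"gripper":60,"offset":[0.0015,-0.001,0.137],"angular":[0.006,-0.004,0]},{"gripper":60,"offset":[0.0015,-0.001,0.137],"angular":[0.006,-0.004,0]}], "grip_force": 40}}

```text
t: 8.7
eef_pos: [0.5117, -0.3157, 0.0877]
tool_rot: [-0.001, -0.101, 0.995, 0.0]
contact_force: [0.4, -0.1, -0.0]
gripper_width: 0.763
grasp_force: 0.0
```

Emit:
{"name": "drive_tool", "arguments": {"deltas": [{"gripper":255,"offset":[0,0,0],"angular":[0,0,0]},{"gripper":255,"offset":[0,0,0],"angular":[0,0,0]},{"gripper":255,"offset":[0,0,0],"angular":[0,0,0]},{"gripper":255,"offset":[0,0,0],"angular":[0,0,0]},{"gripper":255,"offset":[0,0,0],"angular":[0,0,0]}]}}

```text
t: 9.2
eef_pos: [0.5138, -0.3172, 0.0917]
tool_rot: [0.003, -0.102, 0.995, -0.001]
contact_force: [-0.2, 0.8, 7.1]
gripper_width: 0.154
grasp_force: 39.8
```

Run:
```python
from h import *
o,p,r=cur(); print(p,r.as_matrix(),o["q"],o["contact_force"],o["gripper_width"])
```

```text
[ 0.5138 -0.3172  0.0917] [[-0.9791 -0.2031  0.0057]
 [-0.2031  0.9791 -0.0022]
 [-0.0052 -0.0033 -1.    ]] [ 0.2351  0.6475  0.2888  1.8929 -0.2944  0.6361  2.4813] [-0.1911  0.7926  7.117 ] 0.15447532026399502
```

Gripped the post (13 mm opening). Next: lift, then work out the approach.

Emit:
{"name": "drive_tool", "arguments": {"deltas": [{"gripper":255,"offset":[0,0,-0.02],"angular":[0,0,0]},{"gripper":255,"offset":[0,0,-0.055],"angular":[0,0,0]},{"gripper":255,"offset":[0,0,-0.095],"angular":[0,0,0]},{"gripper":255,"offset":[0,0,-0.135],"angular":[0,0,0]},{"gripper":255,"offset":[0,0,-0.16],"angular":[0,0,0]}]}}

```text
t: 9.7
eef_pos: [0.5129, -0.3171, 0.2537]
tool_rot: [0.003, -0.102, 0.995, -0.002]
contact_force: [0.3, -0.3, -0.3]
gripper_width: 0.156
grasp_force: 39.2
```

Emit:
{"name": "drive_tool", "arguments": {"deltas": [{"gripper":255,"offset":[0,0,0],"angular":[0,0,0]},{"gripper":255,"offset":[0,0,0],"angular":[0,0,0]}]}}

```text
t: 9.9
eef_pos: [0.5124, -0.3163, 0.2506]
tool_rot: [0.002, -0.102, 0.995, -0.001]
contact_force: [-0.9, 0.2, -1.4]
gripper_width: 0.155
grasp_force: 39.2
```

```bash
cat >> h.py <<'E'
def tilt(slope,yaw):  # tool z into a face sloping down toward yaw; tool y level
    a,s=np.radians(yaw),np.radians(slope); n=np.array([np.sin(s)*np.cos(a),np.sin(s)*np.sin(a),np.cos(s)]); y=np.array([-np.sin(a),np.cos(a),0]); z=-n
    return R.from_matrix(np.array([np.cross(y,z),y,z]).T),n
E
python3 - <<'E'
from h import *
o,p,r=cur(); print(p,r.as_matrix()[:,2],o["q"],o["contact_force"],o["gripper_width"])
Rt,n=tilt(27,-16.7); C=np.array([.5425,-.0154,.0588]); print(n, C+.17*n)
move(C+.17*n,Rt)
E
```

```text
[ 0.5124 -0.3163  0.2506] [ 0.0044 -0.0014 -1.    ] [ 0.1585  0.429   0.3828  1.8118 -0.1958  0.9331  2.402 ] [-0.9158  0.2105 -1.3913] 0.154968473583313
[ 0.4348 -0.1305  0.891 ] [ 0.6164 -0.0376  0.2103]
offset [-0.1584  0.2518  0.0404] angular [-0.1504  0.5933  0.62  ] | dist 0.3002566987875231 deg 39.20385606548461
```

Emit:
{"name": "drive_tool", "arguments": {"deltas": [{"gripper":255,"offset":[-0.02,0.032,0],"angular":[0,0,0]},{"gripper":255,"offset":[-0.045,0.072,0],"angular":[0,0,0]},{"gripper":255,"offset":[-0.07,0.112,0],"angular":[0,0,0]},{"gripper":255,"offset":[-0.095,0.152,0],"angular":[0,0,0]},{"gripper":255,"offset":[-0.12,0.192,0],"angular":[0,0,0]}]}}

```text
t: 10.4
eef_pos: [0.5903, -0.102, 0.2483]
tool_rot: [0.0, -0.102, 0.995, -0.001]
contact_force: [1.0, -0.0, -0.5]
gripper_width: 0.151
grasp_force: 39.2
```

Emit:
{"name": "drive_tool", "arguments": {"deltas": [{"gripper":255,"offset":[-0.015,0.024,0.01],"angular":[-0.03,0.118,0.124]},{"gripper":255,"offset":[-0.025,0.04,0.02],"angular":[-0.06,0.237,0.248]},{"gripper":255,"offset":[-0.032,0.052,0.03],"angular":[-0.09,0.355,0.372]},{"gripper":255,"offset":[-0.038,0.06,0.04],"angular":[-0.12,0.474,0.496]},{"gripper":255,"offset":[-0.038,0.06,0.04],"angular":[-0.15,0.593,0.62]}]}}

```text
t: 10.9
eef_pos: [0.6152, -0.0345, 0.2067]
tool_rot: [-0.236, 0.141, 0.961, 0.034]
contact_force: [0.1, -0.5, -0.8]
gripper_width: 0.159
grasp_force: 39.3
```

Emit:
{"name": "drive_tool", "arguments": {"deltas": [{"gripper":255,"offset":[0,0,0],"angular":[0,0,0]},{"gripper":255,"offset":[0,0,0],"angular":[0,0,0]}]}}

```text
t: 11.1
eef_pos: [0.6154, -0.0383, 0.2085]
tool_rot: [-0.231, 0.141, 0.962, 0.033]
contact_force: [-0.7, -0.1, -1.2]
gripper_width: 0.158
grasp_force: 39.3
```

Run:
```python
from h import *
import pickle
m=optics.camera_model("wrist"); im=optics.read_camera("wrist"); pickle.dump(m,open("m3.pkl","wb")); cv2.imwrite("pics/wrist3.png",im)
for n in("scene","top"): cv2.imwrite(f"pics/{n}3.png",optics.read_camera(n))
o,p,r=cur(); print(p,o["q"],o["contact_force"],o["gripper_width"])
Rt,n=tilt(27,-16.7); C=np.array([.5425,-.0154,.0588]); move(C+.17*n,Rt)
```

```text
[ 0.6155 -0.0377  0.2105] [-0.2369  0.7103  0.3898  1.5252 -0.328   1.4368  1.5312] [-0.4086 -0.0108 -0.0622] 0.1575314688679567
offset [-0.0008  0.0004 -0.0002] angular [-0.0003  0.0009  0.0014] | dist 0.0009140423469403805 deg 0.07583110631265552
```

View pics/wrist3.png

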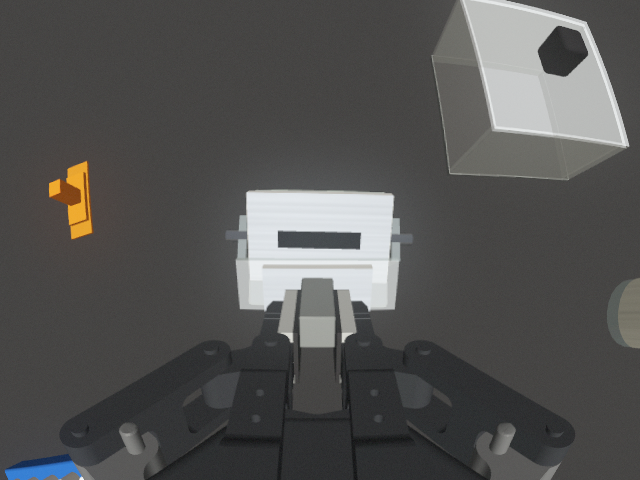

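The wrist view shows the window from (278,231) to (361,249), the plate's upper edge at row ~192 and the held slide's far glass edge at row ~259, spanning columns 238–398. Everything is nearly aligned. Next I'll work out the correction.

Run:
```python
from h import *
import pickle
m=pickle.load(open("m3.pkl","rb")); im=cv2.imread("pics/wrist3.png"); g=im.max(2).astype(int)
print("col 256",g[180:204,320].tolist(),"\nrows250-275 c250",g[250:275,250].tolist(),"\nc385",g[250:275,385].tolist(),"\nc318",g[250:275,330].tolist(),"\nrow285 L",g[285,228:246].tolist(),"R",g[285,388:406].tolist())
k=blobs(g[222:258,265:375]<90,100); c=max(k,key=cv2.contourArea); rr=cv2.minAreaRect(c); bp=cv2.boxPoints(rr)+[265,222]; M=cv2.moments(c); wc=np.array([M["m10"],M["m01"]])/M["m00"]+[265,222]; print("win",bp.tolist(),wc)
p0=np.array([.6155,-.0377,.2105]); Rt,n=tilt(27,-16.7)
C0=np.array([.5425,-.0154,.0588])
def onpl(uv,P,nn):
    c,d=ray("wrist",uv,m); return c+d*((P-c)@nn)/(d@nn)
for s in(25.5,27,28.5):
    Rs,ns=tilt(s,-16.7); T=C0+0
    f=lambda uv: Rs.inv().apply(onpl(uv,T,ns)-T)*1e3
    print(s,"win c",f(wc),"corners",[f(b)[:2].round(1).tolist() for b in bp],"top edge",f((260,192))[:2],f((380,192))[:2])
h=lambda uv,z: Rt.inv().apply(onpl(uv,p0-n*z,n)-p0)*1e3
print("slide far edge tool xy mm",h((250,259.5),.0887),h((385,259.5),.0887), "sides",h((237.5,285),.0887),h((397.5,285),.0887))
```

```text
col 256 [85, 85, 84, 85, 88, 87, 88, 88, 90, 82, 131, 178, 194, 203, 231, 233, 233, 233, 233, 233, 234, 234, 232, 229] 
rows250-275 c250 [230, 233, 233, 232, 229, 231, 232, 225, 212, 213, 226, 238, 239, 238, 238, 238, 238, 238, 238, 237, 238, 238, 237, 237, 236] 
c385 [231, 228, 226, 226, 228, 230, 229, 225, 214, 208, 219, 235, 237, 236, 236, 237, 237, 236, 236, 235, 235, 237, 237, 237, 237] 
c318 [229, 227, 230, 231, 232, 231, 230, 227, 217, 208, 223, 236, 237, 237, 218, 197, 190, 190, 201, 229, 229, 231, 231, 230, 232] 
row285 L [80, 81, 81, 79, 80, 82, 81, 81, 81, 127, 175, 189, 190, 190, 189, 189, 190, 189] R [189, 191, 189, 190, 190, 190, 189, 190, 168, 120, 84, 81, 82, 81, 81, 83, 83, 80]
win [[277.7094039916992, 246.23896598815918], [278.01332092285156, 231.34721279144287], [359.2855987548828, 233.0058307647705], [358.98168182373047, 247.8975830078125]] [318.7171 239.5564]
25.5 win c [ 0.2804  1.2463 -0.    ] corners [[-4.5, -26.7], [6.0, -26.2], [4.9, 28.7], [-5.6, 28.8]] top edge [ 32.937  -37.6197] [33.1447 41.6947]
27 win c [ 0.2826  1.2462 -0.    ] corners [[-4.6, -26.7], [6.0, -26.2], [5.0, 28.6], [-5.7, 28.8]] top edge [ 33.0873 -37.4846] [33.2953 41.544 ]
28.5 win c [0.2852 1.2462 0.    ] corners [[-4.6, -26.8], [6.1, -26.2], [5.0, 28.6], [-5.7, 28.8]] top edge [ 33.262  -37.3481] [33.4703 41.3917]
slide far edge tool xy mm [ 16.0338 -30.3863  88.7   ] [16.157  31.7672 88.7   ] sides [  2.9498 -37.3091  88.7   ] [ 3.0979 38.7598 88.7   ]
```

Emit:
{"name": "drive_tool", "arguments": {"deltas": [{"gripper":255,"offset":[-0.003,0.001,0.015],"angular":[0,0,0.024]},{"gripper":255,"offset":[-0.003,0.001,0.035],"angular":[0,0,0.024]},{"gripper":255,"offset":[-0.003,0.001,0.053],"angular":[0,0,0.024]},{"gripper":255,"offset":[-0.003,0.001,0.066],"angular":[0,0,0.024]},{"gripper":255,"offset":[-0.003,0.001,0.07],"angular":[0,0,0.024]}]}}

```text
t: 11.75
eef_pos: [0.5868, -0.0277, 0.145]
tool_rot: [-0.233, 0.15, 0.96, 0.031]
contact_force: [-0.2, -0.3, -0.6]
gripper_width: 0.153
grasp_force: 39.3
```

Emit:
{"name": "drive_tool", "arguments": {"deltas": [{"gripper":255,"offset":[0,0,0],"angular":[0,0,0]},{"gripper":255,"offset":[0,0,0],"angular":[0,0,0]},{"gripper":255,"offset":[0,0,0],"angular":[0,0,0]}]}}

```text
t: 12.05
eef_pos: [0.589, -0.0286, 0.1471]
tool_rot: [-0.231, 0.15, 0.961, 0.032]
contact_force: [-0.7, 0.1, -1.3]
gripper_width: 0.153
grasp_force: 39.3
```

Run:
```python
from h import *
import pickle
m=optics.camera_model("wrist"); im=optics.read_camera("wrist"); cv2.imwrite("pics/wrist4.png",im)
S=[]
for i in range(4):
    s=optics.read_camera("scene"); o,p,r=cur(); S.append(np.r_[r.inv().apply(o["contact_force"]),r.inv().apply(o["torque"]),p])
cv2.imwrite("pics/scene4.png",s); np.save("free.npy",np.mean(S,0)); print(np.array(S))
Rt,n=tilt(27,-16.7); C=np.array([.5425,-.0154,.0588]); print("height over C",(p-C)@n); move(C+.0917*n,Rt)
cv2.imwrite("pics/crop4.png",np.hstack([cv2.resize(im[170:320,220:420],(400,300),interpolation=cv2.INTER_CUBIC),cv2.resize(s[170:275,310:410],(400,300),interpolation=cv2.INTER_CUBIC)]))
```

```text
[[ 0.306  -0.4177  0.5693 -0.0213 -0.5669 -0.065   0.5888 -0.0285  0.1469]
 [ 0.1604 -0.2727  0.7572 -0.0406 -0.5325  0.0181  0.5887 -0.0285  0.1468]
 [-0.5627 -1.1666  0.2824  0.0061 -0.5633  0.0274  0.5886 -0.0284  0.1467]
 [ 0.6253 -0.2809  1.1746 -0.0101 -0.4977 -0.0034  0.5885 -0.0284  0.1466]]
height over C 0.09988253618771066
offset [ 0.0027 -0.0008  0.0082] angular [-0.0003 -0.0005 -0.0243] | dist 0.008652715414405102 deg 1.0919040388772883
```

View pics/crop4.png

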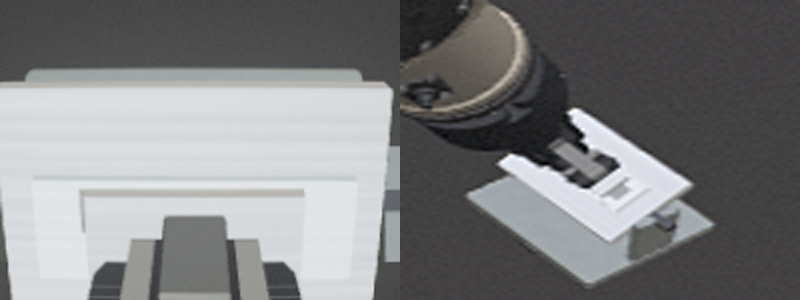

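The close view has the slide hovering about 8 mm above the plate, centred between the plate's edges and parallel to them. Next: descend gently.

Emit:
{"name": "drive_tool", "arguments": {"deltas": [{"gripper":255,"offset":[0,0,0.003],"angular":[0,0,0]},{"gripper":255,"offset":[0,0,0.006],"angular":[0,0,0]},{"gripper":255,"offset":[0,0,0.007],"angular":[0,0,0]},{"gripper":255,"offset":[0,0,0.007],"angular":[0,0,0]},{"gripper":255,"offset":[0,0,0.007],"angular":[0,0,0]}]}}

```text
t: 12.8
eef_pos: [0.5852, -0.0274, 0.1401]
tool_rot: [-0.232, 0.15, 0.961, 0.032]
contact_force: [0.2, -0.2, 0.5]
gripper_width: 0.154
grasp_force: 39.3
```

Emit:
{"name": "drive_tool", "arguments": {"deltas": [{"gripper":255,"offset":[0,0,0.002],"angular":[0,0,0]},{"gripper":255,"offset":[0,0,0.002],"angular":[0,0,0]},{"gripper":255,"offset":[0,0,0.002],"angular":[0,0,0]}]}}

```text
t: 13.1
eef_pos: [0.5847, -0.0273, 0.1387]
tool_rot: [-0.231, 0.15, 0.961, 0.032]
contact_force: [0.8, -1.2, 1.6]
gripper_width: 0.157
grasp_force: 39.6
```

```bash
cat > f.py <<'E'
from h import *
S=[]
for i in range(6):
    s=optics.read_camera("scene"); o,p,r=cur(); S.append(np.r_[r.inv().apply(o["contact_force"]),r.inv().apply(o["torque"]),p])
S=np.mean(S,0)-np.load("free.npy"); print("dF tool",S[:3],"dM tool",S[3:6])
Rt,n=tilt(27,-16.7); Rt=Rt*R.from_rotvec([0,0,.0188]); C=np.array([.5425,-.0154,.0588]); print("height",(p-C)@n, "grip",o["grasp_force"],o["gripper_width"]); move(C+.0917*n,Rt)
E
python3 f.py
```

```text
dF tool [-0.4992  0.346  -2.5724] dM tool [-0.0129 -0.037   0.0287]
height 0.09080802272357742 grip 39.64351952075958 0.14894272353380142
offset [ 0.0027 -0.0008 -0.0009] angular [-0.0005 -0.0004 -0.0003] | dist 0.0029946933279353487 deg 0.03105943894651556
```

Contact at about 2.6 N, with the expected geometry. Next: press 4 mm further into the spring.

Emit:
{"name": "drive_tool", "arguments": {"deltas": [{"gripper":255,"offset":[0,0,0.001],"angular":[0,0,0]},{"gripper":255,"offset":[0,0,0.002],"angular":[0,0,0]},{"gripper":255,"offset":[0,0,0.003],"angular":[0,0,0]},{"gripper":255,"offset":[0,0,0.004],"angular":[0,0,0]},{"gripper":255,"offset":[0,0,0.004],"angular":[0,0,0]}]}}

```text
t: 13.9
eef_pos: [0.583, -0.0268, 0.1353]
tool_rot: [-0.231, 0.15, 0.961, 0.032]
contact_force: [2.7, -1.7, 6.7]
gripper_width: 0.152
grasp_force: 40.3
```

```bash
python3 f.py
python3 - <<'E'
from h import *
im=optics.read_camera("wrist"); s=optics.read_camera("scene")
cv2.imwrite("pics/crop5.png",np.hstack([cv2.resize(im[170:320,220:420],(400,300),interpolation=cv2.INTER_CUBIC),cv2.resize(s[170:275,310:410],(400,300),interpolation=cv2.INTER_CUBIC)]))
E
```

```text
dF tool [-0.3681 -0.1318 -7.9336] dM tool [-0.06    0.1736  0.0078]
height 0.08735910467621108 grip 40.336410999298096 0.15788122080580658
offset [ 0.0028 -0.0007 -0.0043] angular [-0.0002  0.0002 -0.0003] | dist 0.005197568707362634 deg 0.019869249757239665
```

View pics/crop5.png

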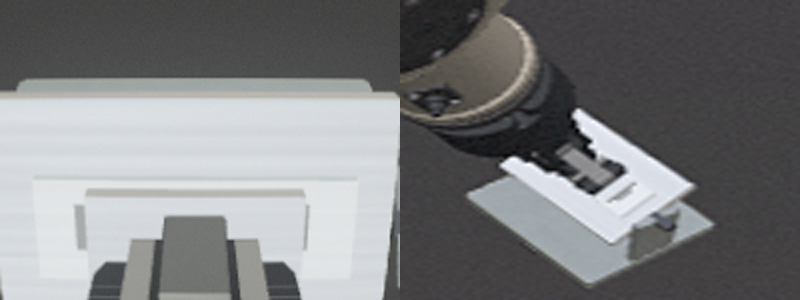

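Pressed at about 8 N. The window ends show evenly on both sides of the holder, at (80,228) and (308,228) in the left crop, so it's centred. The moment about tool y suggests the load sits on the upslope edge, so I'll tilt about 1.5° steeper and compare.

Emit:
{"name": "drive_tool", "arguments": {"deltas": [{"gripper":255,"offset":[-0.0012,0,0],"angular":[0,0.017,0]},{"gripper":255,"offset":[-0.0023,0,0],"angular":[0,0.033,0]},{"gripper":255,"offset":[-0.0023,0,0],"angular":[0,0.033,0]},{"gripper":255,"offset":[-0.0023,0,0],"angular":[0,0.033,0]}]}}

```text
t: 14.7
eef_pos: [0.585, -0.0275, 0.1343]
tool_rot: [-0.244, 0.15, 0.958, 0.034]
contact_force: [2.3, -1.5, 6.5]
gripper_width: 0.155
grasp_force: 40.3
```

```bash
python3 f.py
```

```text
dF tool [ 0.4217 -0.0262 -7.6003] dM tool [-0.0509  0.1436 -0.0139]
height 0.08737173408229945 grip 40.33688485622406 0.1510018836402085
offset [ 0.0052 -0.0008 -0.0042] angular [-0.0002 -0.0328 -0.0003] | dist 0.006696711929346263 deg 1.4743388578881371
```

Emit:
{"name": "drive_tool", "arguments": {"deltas": [{"gripper":255,"offset":[-0.0012,0,0],"angular":[0,0.017,0]},{"gripper":255,"offset":[-0.0023,0,0],"angular":[0,0.033,0]},{"gripper":255,"offset":[-0.0023,0,0],"angular":[0,0.033,0]},{"gripper":255,"offset":[-0.0023,0,0],"angular":[0,0.033,0]}]}}

```text
t: 15.4
eef_pos: [0.587, -0.0281, 0.1332]
tool_rot: [-0.256, 0.149, 0.954, 0.035]
contact_force: [2.4, -1.2, 6.0]
gripper_width: 0.153
grasp_force: 40.3
```

```bash
python3 f.py
```

```text
dF tool [ 0.8262  0.019  -8.5442] dM tool [-0.0235  0.104  -0.028 ]
height 0.0873623938692236 grip 40.34844696521759 0.15732579191726107
offset [ 0.0076 -0.0008 -0.004 ] angular [-0.0002 -0.0656 -0.0003] | dist 0.008601358276405955 deg 2.9518727569822785
```

Emit:
{"name": "drive_tool", "arguments": {"deltas": [{"gripper":255,"offset":[0.0023,0,0],"angular":[0,-0.033,0]},{"gripper":255,"offset":[0.0046,0,0],"angular":[0,-0.066,0]},{"gripper":255,"offset":[0.0069,0,0],"angular":[0,-0.1,0]},{"gripper":255,"offset":[0.0069,0,0],"angular":[0,-0.1,0]},{"gripper":255,"offset":[0.0069,0,0],"angular":[0,-0.1,0]}]}}

```text
t: 16.2
eef_pos: [0.5813, -0.0262, 0.1369]
tool_rot: [-0.218, 0.151, 0.964, 0.03]
contact_force: [2.7, -2.5, 7.3]
gripper_width: 0.154
grasp_force: 40.3
```

```bash
python3 f.py
```

```text
dF tool [-0.2617  0.0341 -7.9442] dM tool [-0.0472  0.2158 -0.006 ]
height 0.0876750161049637 grip 40.30450165271759 0.15368861392842806
offset [ 0.0003 -0.0008 -0.004 ] angular [-0.0001  0.0342 -0.0003] | dist 0.004125712597806826 deg 1.5401291680665519
```

The moment doesn't change sign over 25.5–30°, so it can't settle the slope. I'll return to 27° and measure the glass and plate corners in one enlarged wrist picture.

Emit:
{"name": "drive_tool", "arguments": {"deltas": [{"gripper":255,"offset":[-0.0012,0,0],"angular":[0,0.017,0]},{"gripper":255,"offset":[-0.0023,0,0],"angular":[0,0.034,0]},{"gripper":255,"offset":[-0.0023,0,0],"angular":[0,0.034,0]}]}}

```text
t: 16.8
eef_pos: [0.5833, -0.0269, 0.1354]
tool_rot: [-0.231, 0.15, 0.961, 0.032]
contact_force: [1.8, -1.5, 7.0]
gripper_width: 0.154
grasp_force: 40.2
```

```bash
python3 f.py
python3 - <<'E'
from h import *
import pickle
m=optics.camera_model("wrist"); im=optics.read_camera("wrist"); o,p,r=cur(); pickle.dump((m,p,r),open("m6.pkl","wb")); cv2.imwrite("pics/wrist6.png",im)
c=cv2.createCLAHE(4,(4,4)).apply(cv2.cvtColor(im,cv2.COLOR_BGR2GRAY)[200:350,215:415])
cv2.imwrite("pics/crop6.png",cv2.resize(c,(800,600),interpolation=cv2.INTER_CUBIC))
E
```

```text
dF tool [-0.6131  0.0421 -7.2857] dM tool [-0.0691  0.0908 -0.0027]
height 0.08767371193901123 grip 40.25132417678833 0.15890256696548236
offset [ 0.0029 -0.0007 -0.004 ] angular [-0.0002  0.0005 -0.0004] | dist 0.005004077476943448 deg 0.03147208760119376
```

View pics/crop6.png

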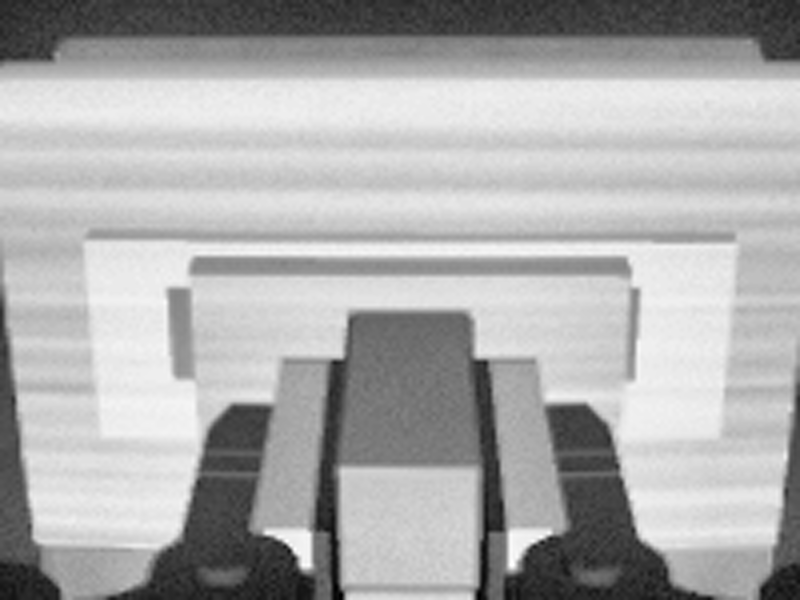

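In the crop the glass runs from (86,240), (736,240) to (722,437), (101,437). The plate's upper edge is at row 78, its lower corners are (35,543) and (780,547), and the window ends are at columns 170 and 637. Next I'll solve both planes by PnP.

Run:
```python
from h import *
import pickle
m,p,r=pickle.load(open("m6.pkl","rb"))
def nrm(c):
    q=np.array(c)/4+[215-.4,200-.4]; a=(q-[m["cx"],m["cy"]])/m["fx"]; t=np.linalg.norm(a); return a/t*np.tan(t)
def pose(obj,px):
    ok,rv,tv=cv2.solvePnP(np.array(obj,float),np.array([nrm(c) for c in px]),np.eye(3),None,flags=cv2.SOLVEPNP_ITERATIVE)
    e=cv2.projectPoints(np.array(obj,float),rv,tv,np.eye(3),None)[0][:,0]-np.array([nrm(c) for c in px])
    Rm=cv2.Rodrigues(rv)[0]; T=np.array(m["cam_to_world"]); F=np.diag([1,-1,-1]); return T[:3,:3]@F@Rm,T[:3,:3]@F@tv[:,0]+T[:3,3],np.abs(e).max()*m["fx"]
# object axes: x = tool x (upslope), y = tool y, z = into the face
G=[(13,-38,0),(13,38,0),(-13,38,0),(-13,-38,0)]; G=np.array(G)/1e3
Pl=np.array([(32,-49,0),(32,49,0),(-32,49,0),(-32,-49,0),(6,-28,0),(-6,-28,0),(6,28,0),(-6,28,0)])/1e3
g0=[(86,240),(736,240),(722,437),(101,437)]; q0=[(-14,78),(814,76),(780,547),(35,543),(170,288),(170,380),(638,288),(636,380)]
Rg,tg,eg=pose(G,g0); Rp,tp,ep=pose(Pl,q0)
Rt=r.as_matrix()
for nme,A,t,e in(("glass",Rg,tg,eg),("plate",Rp,tp,ep)): print(nme,"rotvec rel tool deg",np.degrees(R.from_matrix(Rt.T@A).as_rotvec()),"slope",np.degrees(np.arccos(-A[2,2])),"pos tool mm",Rt.T@(t-p)*1e3,"err px",e)
d=R.from_matrix(Rp.T@Rg); print("glass rel plate deg",np.degrees(d.as_rotvec()),"pos",Rp.T@(tg-tp)*1e3)
rng=np.random.default_rng(0); print("sd",np.std([np.degrees(R.from_matrix(pose(Pl,q0+rng.normal(0,1.5,(8,2)))[0].T@pose(G,g0+rng.normal(0,1.5,(4,2)))[0]).as_rotvec()) for _ in range(60)],0))
```

```text
glass rotvec rel tool deg [-0.3929 -1.0759 -0.1984] slope 25.893075841733914 pos tool mm [ 3.5412  1.3516 87.999 ] err px 0.3629384136113117
plate rotvec rel tool deg [-1.457  -0.8689 -0.6737] slope 26.121743846952626 pos tool mm [ 2.8243  0.222  92.5756] err px 1.6156497914158117
glass rel plate deg [ 1.0689 -0.2067  0.4646] pos [ 0.6336  1.2537 -4.5565]
sd [1.0047 1.0225 0.4236]
```

Glass and plate agree to about 0.2° in slope (about 1° measurement error). Centring is 0.6 mm across and 1.3 mm along, with about 7.5 N pressing. Everything is within limits, so I'm handing in.

```bash
python3 -c "
from station import bot
print(bot.hand_in())"
```

```text
the job is handed in; nothing more can be done
None
```

I handed the job in, and no verdict came back: the cover stands on the bench clear of the stage, and the gripped slide is pressed on the plate at about 7.5 N. By my last measurement it is flush to about 1° and within 1.5 mm of the window centre.

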